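Next colour up: swatch card and ratchet paint carousel

TASK

The next job is blue. First turn the swatch card over on the binder's rings so that it lies flat on the far side with its blue face up; then work the carousel's red-handled ratchet lever to and fro (it grips one way and runs loose the other; try both) until the blue pot stands at the yellow pointer. Turn the carousel by its lever only, without touching the deck or its pots, leave the other things on the bench where they are, and let go of everything at the end.

Things in the scene. Friction and masses are not known exactly. Their poses are not given: they have to be found in the camera images.
- stand: Fixed grey stand of the paint carousel, position and yaw vary (it may be on the left or the right of the bench). Origin on the table below its robot-side part; its x axis points from the lever side (robot side) through the carousel's vertical axis, 50 mm ahead of the origin, to the yellow pointer; z up.
- axis (a point): Point on the carousel's vertical axis at deck height (44 mm above the table). Deck and lever both turn about this axis.
- mark (a point): Where the centre of the blue pot's lid must come: 72 mm from the axis, in front of the tip of the yellow pointer arrow on the far side. The pointer's post is 118 mm high.
- blue_pot (a point): Centre of the lid of the blue pot on the carousel, 72 mm from the axis. The round aluminium deck (210 mm across) carries five fixed white pots, 60 mm across, lid tops 104 mm above the table, with blue, red, yellow, green and black lids. A toothed steel crown wheel, 116 mm across, lies over the middle, its teeth up to 126 mm above the table.
- carousel: The turning deck with its five pots and the crown wheel; not to be touched. Origin on the axis at table height; its x axis points from the axis to the blue pot. At the start the blue pot is 1.7 to 2.6 rad clockwise (seen from above) of the mark. Stiff: it needs about 0.35 N m and stays where it is left.
- lever (a joint): Angle of the ratchet lever about the axis (rad), 0 when it points along the stand's -x axis (towards the robot), counter-clockwise from above positive, stops at -0.8 and +0.8. Its sprung pawl drops between the 24 teeth of the crown wheel: turned one way the lever carries the carousel with it (after up to 0.27 rad of slack, about 3 N at the handle), the other way it clicks over the teeth and the carousel stays. The lever stays where it is left.
- lever_grip (a point): Centre of the grippable part of the lever's upright red round handle: 26 mm diameter, 55 mm long, from 148 to 203 mm above the table, this point at 178 mm, 120 mm from the axis. The lever arm below it is 22 mm wide with its underside at 138 mm.
- binder: Fixed open swatch binder, 150 x 150 mm and 44 mm high, position and yaw vary (left or right of the bench). Origin on the table below its middle; its y axis runs along the rings, its x axis points away from the robot, z up.
- rings (a point): Middle of the hinge line of the leaf on the three rings, 50 mm above the table; the hinge line runs along the binder's y axis.
- leaf (a joint): Angle of the swatch leaf (rad): 0 when lying flat towards the robot, grey face up; pi/2 upright; pi when lying flat on the far side, blue face up. Starts between 0 and 0.25. It turns easily and falls over by its own weight.
- leaf_bar (a point): Middle of the straight end bar of the orange wire loop on the leaf's free edge, 125 mm from the hinge line. The leaf is a stiff card 130 x 66 x 4 mm, about 100 to 160 g. The loop is 8 mm wire: its end bar is parallel to the hinge line, 72 mm long, and the opening between the bar and the card is 43 mm deep and 64 mm wide (free for a finger). The bar overhangs the binder, 50 mm over the table when the leaf is flat, either way, with nothing beneath it.
- can: Bystander: steel can 52 mm across, 75 mm high, standing between binder and carousel. Origin under its middle. Leave alone.
- paddle: Bystander: mixing spatula 200 mm long, lying near the robot. Origin at its underside. Leave alone.
- black_cup: Bystander: black mixing cup 80 mm across, 75 mm high. Origin under its middle. Leave alone.
- white_cup: Bystander: white mixing cup 90 mm across, 80 mm high. Origin under its middle. Leave alone.
- tub: Bystander: white tub 90 mm across, 110 mm high, on the left. Origin under its middle. Leave alone.
- thinner: Bystander: amber bottle 68 mm across, 170 mm high, on the right. Origin under its middle. Leave alone.

How it is judged:
On the way, in this order (a step that is already met when the one before it is completed fails the run):
1. the swatch leaf lies turned over on the far side, blue face up (value of joint leaf above 2.95 rad), for 0.2 s.
2. the blue pot stands at the pointer (horizontal distance between blue_pot and mark below 0.01 m), for 0.2 s.
At the end, for the whole second after the job is handed in: The leaf lies blue face up on the far side (within 0.19 rad of flat) and the blue pot's centre is within 10 mm of the mark at the pointer (0.14 rad either way); leaf and carousel are at rest (value of joint leaf above 2.95 rad and horizontal distance between blue_pot and mark below 0.01 m and angular speed of carousel below 0.1 rad/s and velocity of joint leaf between -0.1 and 0.1 rad/s); the robot touches nothing.
It fails at once if the robot touches the deck or its pots (more than 2 N) (contact force between carousel and the fingers above 2 N or contact force between carousel and the arm above 2 N).
It fails at once if a bystander is shifted by more than 30 mm (distance of any of can, paddle, black_cup, white_cup, tub, thinner from where it was at the start of the episode above 0.03 m).
It also fails if it takes over 72 s, if anything falls off the work surface, if the arm or the gripper's body presses on something with over 40 N, if the wrist force passes 120 N, or if a joint passes its speed limit or range.

ROBOT

A 6-joint arm with a two-finger parallel gripper is mounted at the origin on the work surface. World frame = base frame: x ahead of the robot, y to its left, z up, the work surface at z = 0. Lengths are in m, angles in rad, forces in N, time in s.
With the tool pointing down it reaches from about 0.35 to 0.975 m from the base axis. Payload 7.1 kg.
Tool frame: the origin (TCP) lies midway between the tips of the shut fingers; the grasp point (between the pads) lies 19 mm behind it; z points along the fingers, y is the line along which they close (so a half turn about z gives the same grasp; the last joint's range is limited). The gripper opens to 88 mm and grips with 3 to 60 N. Pads are 20 mm wide; open, the fingers measure 115 mm over their backs; the gripper's body (75 mm by 178 mm) begins 61 mm behind the grasp point.
Start: joints at [-0.019, 0.423, 1.63, -0, 1.089, -0.019], TCP at [0.625, 0, 0.223] pointing down, gripper open.
Joint ranges: [-3, 3], [-0.9, 2.11], [0.09, 2.58], [-1.31, 4.45], [0.11, 2.69], [-2.54, 2.54]. Speed limits (rad/s): [2.39, 2.39, 3.01, 3.14, 3.14, 3.14].

INTERFACE

Orientations are given as a unit quaternion [w, x, y, z].
In Python, from station import move_pose, movel, movej, command_gripper, wait, inverse_kinematics, read_camera, camera_info, MotionError, job_done, get_time, get_joint_pos, get_qvel, get_effort, get_tcp_pos, get_ee_rot, get_ft_force, get_ft_torque, get_grip_width, get_finger_force gives the robot as it stands. Calls block until the motion is done:
- move_pose(position, orientation): joint-space move of the TCP to a pose.
- movel(position, frame=None, v=0.15, until_force=None): straight line of the TCP; frame=None keeps the orientation; v is the mean speed in m/s. With until_force (N) it stops when the force on the tool has changed by that much, and returns True; else False.
- movej(angles): joint-space move.
- command_gripper(opening): opening from 0.0 (shut) to 1.0 (fully open); the grip force is fixed at half the most; returns when the fingers have stopped.
- wait(seconds).
- inverse_kinematics(position, orientation): joint angles nearest the present ones, or None.
- read_camera(name): name is "scene" or "side" or "wrist"; returns the picture (480x640x3 uint8, red, green, blue); there is no depth.
- camera_info(name): a dict with "intrinsics" (3x3 intrinsics, pixels), "T" (4x4, takes a point from camera to world coordinates); the wrist camera has in their place "tool_from_camera" (4x4, takes a point from camera to tool coordinates, whose origin is the TCP and whose axes are the flange's). Camera axes: x right, y up, looking along -z (the intrinsics and any distortion apply to the point x, -y, -z); pixel columns grow to the right and rows downward; lengths in m; the calibration is good to about 2 mm. The wrist camera is an equidistant fisheye: a pixel r from the principal point sees the ray r / f radians off the axis. A picture is of the moment at which its call begins: read the wrist's pose just before it. camera_info takes no time and is no camera call.
A pose or a line that the arm cannot do raises MotionError and nothing moves.
- job_done(): hands the job in; it is judged then, once.
Readings, each from a call of its own:
- get_time(): time.
- get_joint_pos(): joint angles.
- get_qvel(): joint speeds.
- get_effort(): joint torques, N m.
- get_tcp_pos(): TCP position.
- get_ee_rot(): TCP orientation.
- get_ft_force(): force on the tool from outside, world axes, zero at the start.
- get_ft_torque(): the same for the moment, N m.
- get_grip_width(): opening from 0.0 (shut) to 1.0 (fully open).
- get_finger_force(): force on a finger pad.
Only numpy, scipy, OpenCV 4.12 (cv2) and the standard library are available. Lean on these libraries where they do the work, as an engineer would, in place of code of your own. Each camera call takes 0.05 s, during which the arm holds its last target. There are 200 camera calls.

## Working session

There is one attempt and no reset: what is moved stays moved. The work goes in short steps, each a Python script; the robot and the scene stay as the last script left them, time stands still between calls to the robot, and variables do not carry over. Pictures are saved under pics/ and viewed, at most 10 in all, crops included, and the job is handed in when it is done.

```bash
ls; mkdir -p pics
python3 - <<'E'
from station import *
import cv2
for n in("scene","side"):
    im=read_camera(n); cv2.imwrite(f"pics/{n}0.png",im[...,::-1]); i=camera_info(n); print(n,i)
print(camera_info("wrist"),get_time())
im=read_camera("wrist"); cv2.imwrite("pics/wrist0.png",im[...,::-1])
E
```

```text
pics
scene {'intrinsics': array([[443.60506497,   0.        , 315.17308765],
       [  0.        , 443.60506497, 235.11831123],
       [  0.        ,   0.        ,   1.        ]]), 'T': array([[-0.57271051, -0.65156949,  0.49745338,  1.20153741],
       [ 0.81968236, -0.44694036,  0.35828082,  0.44378772],
       [-0.01111286,  0.61294496,  0.79004746,  1.14470811],
       [ 0.        ,  0.        ,  0.        ,  1.        ]])}
side {'intrinsics': array([[446.53394087,   0.        , 325.37203242],
       [  0.        , 446.53394087, 243.54218084],
       [  0.        ,   0.        ,   1.        ]]), 'T': array([[-0.83596282,  0.30317189, -0.45744177, -0.01404438],
       [-0.54865574, -0.44354397,  0.7086929 ,  0.93772582],
       [ 0.01196023,  0.84341897,  0.53712326,  0.84702178],
       [ 0.        ,  0.        ,  0.        ,  1.        ]])}
{'intrinsics': array([[371.64829954,   0.        , 318.34140863],
       [  0.        , 371.64829954, 237.70469692],
       [  0.        ,   0.        ,   1.        ]]), 'tool_from_camera': array([[-3.20188767e-04,  9.68825531e-01,  2.47743796e-01,
         6.68077981e-02],
       [ 9.99998219e-01, -1.50631436e-04,  1.88147507e-03,
        -8.03175213e-04],
       [ 1.86013909e-03,  2.47743958e-01, -9.68823757e-01,
        -1.61912692e-01],
       [ 0.00000000e+00,  0.00000000e+00,  0.00000000e+00,
         1.00000000e+00]])} 0.1
```

View pics/scene0.png

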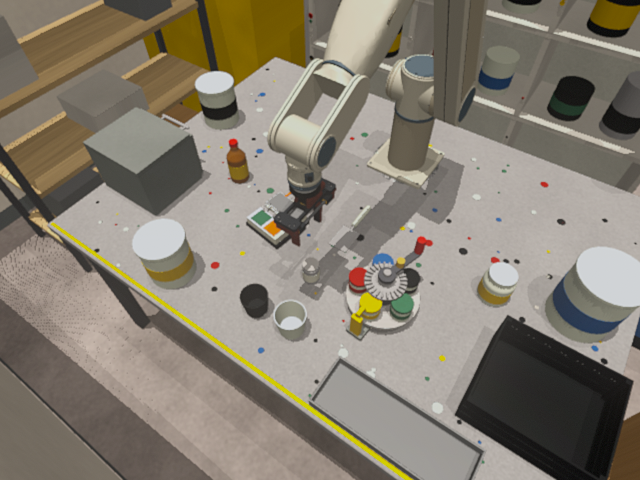

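View pics/side0.png

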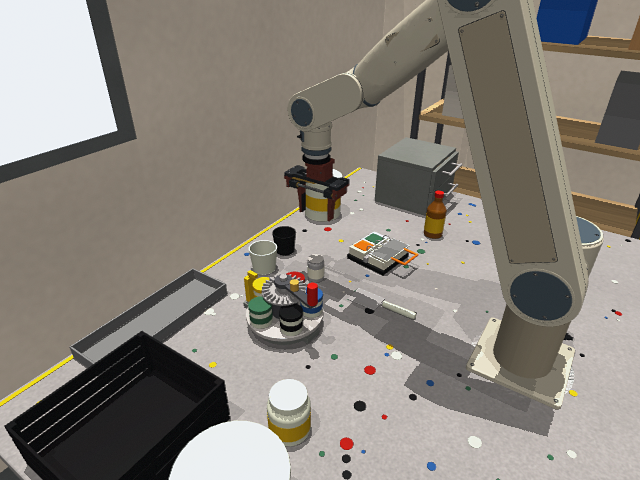

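The scene view shows the carousel on the robot's left (hub ~(385,283), yellow pointer (357,320), red handle (421,243), blue lid (382,260)). The side view shows the binder on the right (~(380,252)) with the orange loop at (405,262), towards the robot.

```bash
cat > h.py <<'E'
from station import *
import numpy as np, cv2
from scipy.spatial.transform import Rotation as R
def ray(cam,u,v,pose=None):
    i=camera_info(cam);K=i["intrinsics"]
    x=(u-K[0,2])/K[0,0];y=(v-K[1,2])/K[1,1]
    if cam=="wrist":
        r=np.hypot(x,y);s=np.sin(r)/r if r>1e-9 else 1
        d=np.array([x*s,-y*s,-np.cos(r)]);p,q=pose
        T=np.eye(4);T[:3,:3]=R.from_quat(np.roll(q,-1)).as_matrix();T[:3,3]=p;T=T@i["tool_from_camera"]
    else: d=np.array([x,-y,-1]);T=i["T"]
    return T[:3,3],T[:3,:3]@d
def on(cam,u,v,z,pose=None):
    o,d=ray(cam,u,v,pose);return o+d*(z-o[2])/d[2]
def two(r1,r2):
    A=[];b=[]
    for o,d in(r1,r2):
        d=d/np.linalg.norm(d);P=np.eye(3)-np.outer(d,d);A.append(P);b.append(P@o)
    return np.linalg.lstsq(np.vstack(A),np.hstack(b),rcond=None)[0]
def down(yaw):  # tool z down, tool x axis at yaw in world
    c=R.from_euler("z",yaw)*R.from_euler("x",np.pi); return np.roll(c.as_quat(),1)
def pose(): return np.array(get_tcp_pos()),np.array(get_ee_rot())
E
python3 - <<'E'
from h import *
np.set_printoptions(precision=3,suppress=True)
print(pose(), down(0))
print("binder",on("side",380,252,.044),"loop",on("side",405,262,.05))
print("handle",two(ray("scene",421,240),ray("side",312,286)))
print("hub",two(ray("scene",386,275),ray("side",287,285)),on("scene",385,283,.12))
print("pointer",on("scene",357,312,.118),"blue",on("scene",382,260,.104))
for n,u,v in(("can",311,268),("tub?",217,100),("white",290,320),("black",255,300),("thin",238,170)):print(n,on("scene",u,v,.04))
E
```

```text
(array([0.625, 0.   , 0.222]), array([-0.   ,  0.707,  0.707, -0.   ])) [0. 1. 0. 0.]
binder [ 0.495 -0.179  0.044] loop [ 0.4   -0.165  0.05 ]
handle [0.461 0.257 0.2  ]
hub [0.567 0.219 0.132] [0.584 0.228 0.12 ]
pointer [0.7   0.211 0.118] blue [0.512 0.18  0.104]
can [0.615 0.004 0.04 ]
tub? [ 0.155 -0.799  0.04 ]
white [0.787 0.055 0.04 ]
black [ 0.793 -0.065  0.04 ]
thin [ 0.421 -0.453  0.04 ]
```

View pics/wrist0.png

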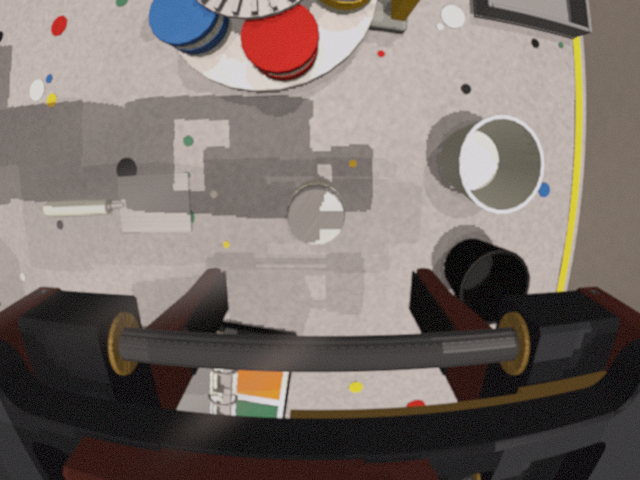

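The wrist view confirms the layout: can at (317,213), blue lid (187,20), binder rings at (222,380). The image's up direction is +y and right is +x. Next I look at both stations from above.

Run:
```python
from h import *
import json
for n,p in(("car",(.55,.17,.40)),("bin",(.46,-.23,.36))):
    move_pose(p,down(np.pi/2)); wait(.2)
    P=pose(); im=read_camera("wrist"); cv2.imwrite(f"pics/w_{n}.png",im[...,::-1])
    json.dump([list(map(float,a)) for a in P],open(n+".json","w"))
    print(P,get_time())
for n in("scene","side"): cv2.imwrite(f"pics/{n}1.png",read_camera(n)[...,::-1])
a=cv2.imread("pics/w_car.png");b=cv2.imread("pics/w_bin.png")
```

```text
(array([0.55011361, 0.16904289, 0.39854693]), array([-5.25534506e-04,  7.07578844e-01,  7.06633362e-01, -1.09296612e-03])) 1.4083
(array([ 0.46048367, -0.22931522,  0.36004806]), array([4.80888811e-05, 7.06598058e-01, 7.07615136e-01, 3.92758525e-05])) 3.1833
```

View pics/w_car.png

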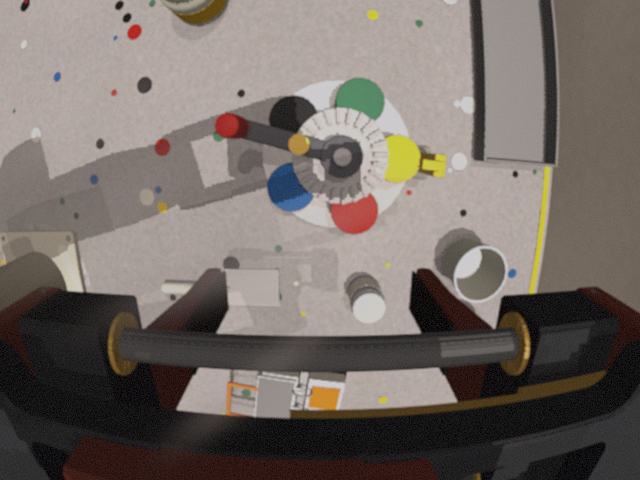

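View pics/w_bin.png

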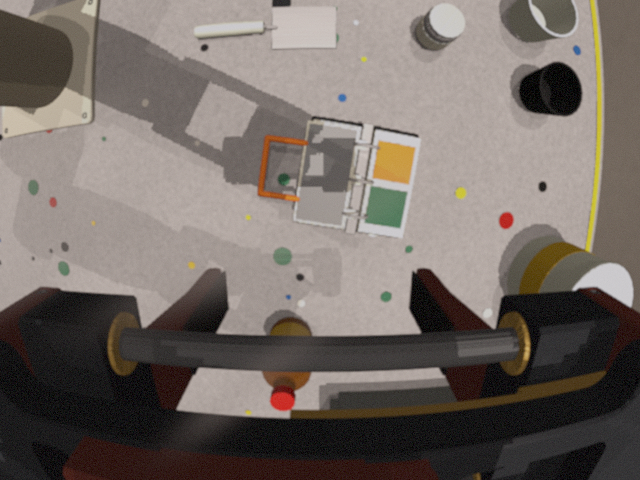

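Wrist over carousel: handle top (230,125), hub (342,157), pointer (435,165), blue lid (290,187). Wrist over binder: loop end bar runs (266,138) to (261,196), rings are near (360,180), and the leaf is flat towards the robot.

```bash
cat > meas.py <<'E'
from h import *
import json
np.set_printoptions(precision=3,suppress=True)
def blobs(im,lo,hi,box,n=3,amin=15):
    hsv=cv2.cvtColor(im,cv2.COLOR_BGR2HSV);m=cv2.inRange(hsv,lo,hi)
    k=np.zeros_like(m);x0,y0,x1,y1=box;k[y0:y1,x0:x1]=255;m&=k
    c=[c for c in cv2.findContours(m,cv2.RETR_EXTERNAL,cv2.CHAIN_APPROX_NONE)[0] if cv2.contourArea(c)>amin]
    return sorted(c,key=cv2.contourArea)[::-1][:n]
def load(n):
    im=cv2.imread(f"pics/w_{n}.png");p,q=json.load(open(n+".json"));return im,(np.array(p),np.array(q))
def lidcirc(im,P,lo,hi,box):
    c=blobs(im,lo,hi,box,1)[0]; h=cv2.convexHull(c)
    pts=np.array([on("wrist",*p[0],.104,P)[:2] for p in h])
    (x,y),r=cv2.minEnclosingCircle((pts*1000).astype(np.float32)); return np.array([x,y])/1000,r
E
python3 - <<'E'
from meas import *
im,P=load("car"); B=(180,60,460,250)
L={}
for n,lo,hi in(("blue",(100,150,60),(125,255,255)),("green",(60,100,40),(90,255,255)),("yellow",(25,150,100),(32,255,255)),("redlo",(0,170,90),(6,255,255)),("redhi",(174,170,90),(180,255,255))):
    for c in blobs(im,lo,hi,B,2):
        pts=np.array([on("wrist",*p[0],.104,P)[:2] for p in c]); (x,y),r=cv2.minEnclosingCircle((pts*1000).astype(np.float32))
        print(n,cv2.contourArea(c),cv2.boundingRect(c),"circle mm",x,y,r)
print("hub",on("wrist",342,157,.13,P),on("wrist",342,157,.15,P),"handle top",on("wrist",230,125,.203,P),"pointer",on("wrist",428,165,.118,P),on("wrist",445,167,.118,P))
im,P=load("bin")
c=blobs(im,(5,150,80),(16,255,255),(240,110,310,215),2)
for k in c:
    print("loop",cv2.boundingRect(k),cv2.minAreaRect(k))
for z in(.05,.08):print("bar ends",z,[on("wrist",u,v,z,P) for u,v in((266,138),(261,196))])
print("page R",[on("wrist",u,v,.044,P) for u,v in((372,127),(420,132),(402,237),(360,232))])
print("rings",[on("wrist",u,v,.055,P) for u,v in((367,145),(362,180),(352,213))])
s=cv2.imread("pics/side1.png")
for k in blobs(s,(5,150,80),(16,255,255),(340,230,430,285),3): print("side",cv2.boundingRect(k),cv2.minAreaRect(k))
cv2.imwrite("pics/crop1.png",np.hstack([cv2.resize(s[225:285,345:425],None,fx=5,fy=5,interpolation=cv2.INTER_CUBIC),cv2.resize(im[105:245,245:435],(400,300),interpolation=cv2.INTER_CUBIC)]))
E
```

```text
blue 946.0 (269, 164, 41, 44) circle mm 511.4817810058594 184.87290954589844 27.24980926513672
yellow 1172.5 (385, 136, 36, 46) circle mm 646.518310546875 220.40341186523438 29.645729064941406
yellow 303.5 (422, 155, 24, 22) circle mm 694.3529663085938 213.52830505371094 17.401718139648438
redlo 400.5 (216, 114, 24, 23) circle mm 435.54632568359375 264.01239013671875 15.858856201171875
redlo 35.0 (355, 221, 18, 11) circle mm 604.7701416015625 134.11233520507812 12.49569320678711
hub [0.575 0.221 0.13 ] [0.574 0.222 0.15 ] handle top [0.463 0.257 0.203] pointer [0.681 0.214 0.118] [0.704 0.212 0.118]
loop (258, 135, 50, 66) ((281.4375915527344, 167.39002990722656), (42.77593231201172, 61.379310607910156), 9.090277671813965)
bar ends 0.05 [array([ 0.393, -0.153,  0.05 ]), array([ 0.385, -0.228,  0.05 ])]
bar ends 0.08 [array([ 0.397, -0.154,  0.08 ]), array([ 0.39 , -0.224,  0.08 ])]
page R [array([ 0.527, -0.139,  0.044]), array([ 0.591, -0.143,  0.044]), array([ 0.572, -0.284,  0.044]), array([ 0.514, -0.277,  0.044])]
rings [array([ 0.52 , -0.162,  0.055]), array([ 0.514, -0.207,  0.055]), array([ 0.502, -0.249,  0.055])]
side (354, 240, 20, 11) ((363.5, 245.00003051757812), (16.994115829467773, 9.391485214233398), 26.56505012512207)
side (391, 248, 27, 17) ((404.1800231933594, 256.260009765625), (13.787528038024902, 23.653833389282227), 55.304840087890625)
```

View pics/crop1.png

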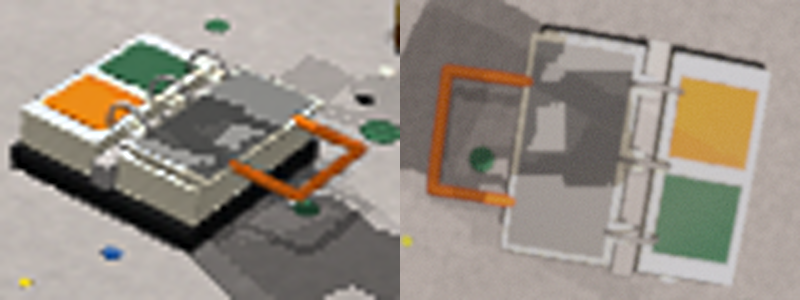

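The crop shows the loop bar corners at side (418,255)/(405,264). Now I triangulate the bar height, then go to grip the bar.

Run:
```python
from meas import *
im,P=load("bin")
a=two(ray("wrist",266.5,138,P),ray("side",417,254.5)) if 0 else two(ray("wrist",266.5,138.5,P),ray("side",404.5,263.5))
b=two(ray("wrist",261.5,195,P),ray("side",417.5,254.5))
print("bar ends",a,b,np.linalg.norm(a-b))
for A,B in((("wrist",266.5,138.5,P),("side",404.5,263.5)),(("wrist",261.5,195,P),("side",417.5,254.5))):
    (o,d),(o2,d2)=ray(*A),ray(*B); n=np.cross(d,d2); print("gap",abs((o2-o)@n)/np.linalg.norm(n))
yaw=-np.radians(6.5)
bar=np.array([.391,-.19])
q=down(yaw+np.pi/2)
for z in(.2,.04): print(inverse_kinematics((*bar,z),q))
print(inverse_kinematics((.56,-.21,.16),q))
```

```text
bar ends [ 0.395 -0.153  0.053] [ 0.385 -0.227  0.049] 0.07418432622446858
gap 0.002883903965612066
gap 0.0010062205956401782
[-0.48   0.174  2.053 -0.     0.914 -0.366]
[-0.48   0.487  2.14  -0.     0.514 -0.366]
[-0.379  0.461  1.736 -0.     0.944 -0.265]
```

Run:
```python
from meas import *
yaw=-np.radians(7); q=down(yaw+np.pi/2)
command_gripper(.4)
move_pose((.390,-.19,.15),q)
print(movel((.390,-.19,.032),v=.1,until_force=6), pose()[0])
command_gripper(0); 
print("w mm",get_grip_width()*88,get_finger_force(),get_ft_force(),get_time())
cv2.imwrite("pics/w_grip.png",read_camera("wrist")[...,::-1])
```

```text
False [ 0.39  -0.19   0.032]
w mm 7.219436402877122 29.96707946062088 [-0.651  0.022  0.611] 7.0167
```

The gripper closed to 7.2 mm at 30 N, so the bar is held. Swinging it over along the arc.

Run:
```python
from meas import *
p0=pose()[0]; yaw=-np.radians(7); ex=np.array([np.cos(yaw),np.sin(yaw),0])
ok=True
for th in np.arange(.2,2.05,.2):
    t=p0+.125*(1-np.cos(th))*ex+np.array([0,0,.125*np.sin(th)])
    if movel(t,v=.15,until_force=25): print("force stop",th); ok=False;
    print(round(th,1),np.round(get_ft_force(),1),round(get_grip_width()*88,1))
    if not ok: break
cv2.imwrite("pics/w_up.png",read_camera("wrist")[...,::-1])
cv2.imwrite("pics/side_up.png",read_camera("side")[...,::-1])
print(get_time())
```

```text
0.2 [ 0.  -1.  -1.9] 7.0
0.4 [-1.2 -1.3 -1.6] 6.9
0.6 [-4.3 -3.8  1.4] 6.9
0.8 [-7.1 -3.5  6. ] 7.1
1.0 [-9.1 -2.6 11.9] 7.0
1.2 [-6.3 -2.8 13.5] 7.2
1.4 [-2.1 -5.4  9.3] 6.8
1.6 [-1.5 -8.   5.6] 7.0
1.8 [-0.6 -9.6  5.5] 7.1
2.0 [ -0.6 -11.3   3.8] 7.0
10.3333
```

Forces stayed low throughout. Next I open the gripper slightly, lift clear and let the leaf fall to the far side.

Run:
```python
from meas import *
p=pose()[0]
command_gripper(.35)
movel(p+[0,0,.10],v=.15)
move_pose((.45,.0,.36),down(np.pi/2)); wait(.3)
cv2.imwrite("pics/side2.png",read_camera("side")[...,::-1])
cv2.imwrite("pics/scene2.png",read_camera("scene")[...,::-1])
a=cv2.imread("pics/side2.png")[200:300,330:470];b=cv2.imread("pics/scene2.png")[180:280,220:360]
cv2.imwrite("pics/crop2.png",np.hstack([cv2.resize(x,(399,285),interpolation=cv2.INTER_CUBIC) for x in(a,b)]))
print(get_time())
```

```text
13.175
```

View pics/crop2.png

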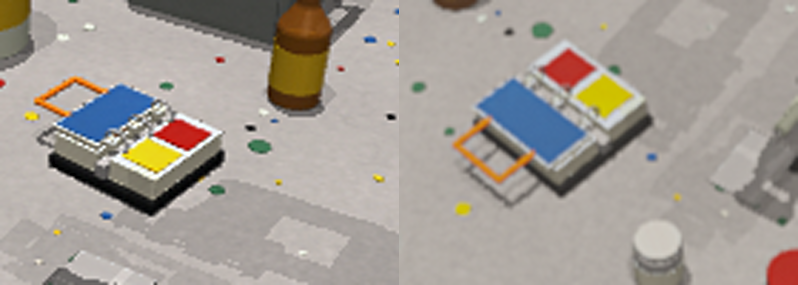

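The leaf lies flat on the far side with its blue face up, and nothing else has moved. Now I grip the lever handle.

```bash
cat > lev.py <<'E'
from meas import *
AX=np.array([.575,.221]); S=-.066; RL=.1195
def tgt(a):
    f=S+np.pi+a; return (*(AX+RL*np.array([np.cos(f),np.sin(f)])),.159),down(f)
def lever():
    d=pose()[0][:2]-AX; return (np.arctan2(d[1],d[0])-S-np.pi+np.pi)%(2*np.pi)-np.pi, np.hypot(*d)
def go(a,step=.2,v=.12,log=True):
    a0=lever()[0]; n=max(1,int(np.ceil(abs(a-a0)/step))); out=[]
    for x in np.linspace(a0,a,n+1)[1:]:
        p,q=tgt(x)
        if movel(p,q,v=v,until_force=25): print("FORCE STOP",x,get_ft_force()); break
        f=S+np.pi+x; out.append(round(float(get_ft_force()[:2]@[-np.sin(f),np.cos(f)]),1))
    if log: print("lever",lever(),"ftan",out,"t",get_time())
def blue(tag):
    im=read_camera("scene")[...,::-1].copy(); cv2.imwrite(f"pics/sc_{tag}.png",im)
    c=blobs(im,(100,140,60),(125,255,255),(310,220,450,350),1,8)
    if not c: print("no blue");return
    pts=np.array([on("scene",*p[0],.104)[:2] for p in c[0]])
    (x,y),r=cv2.minEnclosingCircle((pts*1000).astype(np.float32)); d=np.array([x,y])/1000-AX
    print("blue",x,y,"r",r,"dist",np.hypot(*d),"angle to mark",(S-np.arctan2(d[1],d[0]))%(2*np.pi));
E
python3 - <<'E'
from lev import *
blue("a")
for a in(-.75,0,.75): print(a,inverse_kinematics(*tgt(a)))
command_gripper(1.0)
p=np.array([.461,.257]); d=p-AX; f=np.arctan2(d[1],d[0]); print("lever est",f-S-np.pi, np.hypot(*d))
move_pose((*p,.28),down(f))
print(movel((*p,.159),v=.12,until_force=6))
command_gripper(0)
print("w mm",get_grip_width()*88,get_finger_force(),get_ft_force(),lever())
go(lever()[0]+.35,.1); blue("b")
E
```

```text
blue 515.2464599609375 182.80422973632812 r 27.071393966674805 dist 0.0709182798242811 angle to mark 2.5068316715274412
-0.75 [ 0.538  0.44   1.774 -0.     0.927 -0.217]
0 [ 0.442  0.346  1.93   0.     0.865 -1.063]
0.75 [ 0.269  0.338  1.943  0.     0.86  -1.985]
lever est -0.2398788714048523 0.11954915307102759
False
w mm 25.65118946342541 29.999957978725433 [-0.353 -0.338 -0.905] (np.float64(-0.23971574525524586), np.float64(0.11957952845023692))
lever (np.float64(0.10728613089741756), np.float64(0.1187460526445885)) ftan [-0.1, 1.0, -0.6, 0.3] t 18.4
blue 519.1470947265625 175.50775146484375 r 28.288909912109375 dist 0.07203535037929644 angle to mark 2.392071955889626
```

The handle is gripped (25.7 mm), and a counter-clockwise push has started moving blue towards the mark. Continuing.

Run:
```python
from lev import *
go(.74); blue("c")
go(-.74); blue("d")
```

```text
lever (np.float64(0.7385077576861478), np.float64(0.1176358675099144)) ftan [-0.9, -0.7, -1.2, -0.4] t 19.6833
blue 558.8834228515625 154.37057495117188 r 29.015344619750977 dist 0.06855088869824331 angle to mark 1.7421217277546508
lever (np.float64(-0.734286668332977), np.float64(0.12030121631001932)) ftan [0.3, 0.4, 0.3, -0.2, -0.4, 0.9, -0.2, 1.2] t 22.4
blue 561.0557250976562 151.75698852539062 r 28.476993560791016 dist 0.0706331185820435 angle to mark 1.7035200842310851
```

Counter-clockwise drives the deck, clockwise runs loose. About 1.72 rad is left, so another full stroke and return.

Run:
```python
from lev import *
go(.74); blue("e")
go(-.5); blue("f")
```

```text
lever (np.float64(0.740673523233534), np.float64(0.11679045697017836)) ftan [-0.2, -1.9, -2.1, -1.4, -2.1, -2.1, -1.0, -1.5] t 25.125
blue 638.3052978515625 189.29405212402344 r 30.304983139038086 dist 0.07080132673043067 angle to mark 0.3983209301956195
lever (np.float64(-0.49086353775858393), np.float64(0.11951386473758333)) ftan [0.7, 0.3, 1.1, 0.5, 0.6, 0.2, 1.4] t 27.45
blue 638.3052978515625 189.29405212402344 r 30.304983139038086 dist 0.07080132673043067 angle to mark 0.3983209301956195
```

0.40 rad left. Creeping in with measurements along the way.

Run:
```python
from lev import *
go(-.1,.1,.06); blue("g")
```

```text
lever (np.float64(-0.09786249735657471), np.float64(0.1186826722808482)) ftan [3.4, 2.1, 0.5, 0.8] t 28.8917
blue 644.1989135742188 202.6156768798828 r 29.854217529296875 dist 0.07159939229097605 angle to mark 0.19367500737653082
```

Run:
```python
from lev import *
go(lever()[0]+.18,.1,.06); blue("h")
im=cv2.imread("pics/sc_h.png"); cv2.imwrite("pics/crop3.png",cv2.resize(im[220:350,300:450],None,fx=5,fy=4.6,interpolation=cv2.INTER_CUBIC))
```

```text
lever (np.float64(0.08262298149619429), np.float64(0.1182435345508565)) ftan [1.7, 1.3] t 29.6083
blue 647.7422485351562 215.76168823242188 r 28.568359375 dist 0.07293061519091142 angle to mark 0.005887866166041408
```

View pics/crop3.png

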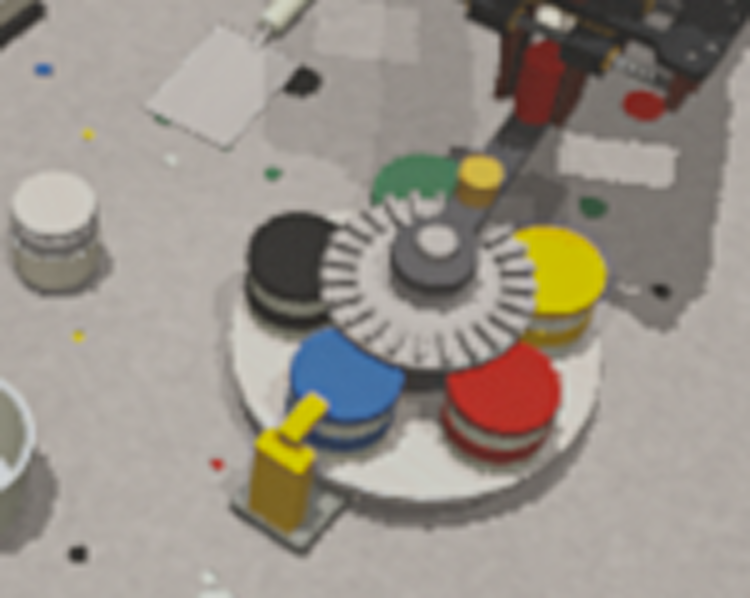

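The crop shows the blue lid (centre ~(348,374)) in front of the arrow (tip ~(318,402), post ~(288,450)). I cross-check the pointer direction numerically.

Run:
```python
from lev import *
c=lambda u,v,z:on("scene",300+u/5,220+v/4.6,z)[:2]
tip,post,bl,red,blk=c(316,402,.118),c(288,450,.118),c(348,374,.104),c(504,398,.104),c(294,254,.104)
ang=lambda p:np.arctan2(*(p-AX)[::-1])
for n,p in(("tip",tip),("post",post),("blue",bl),("red",red),("black",blk)):print(n,p,"r",np.hypot(*(p-AX)),"ang",ang(p))
print("tip->post dir",np.arctan2(*(post-tip)[::-1]))
im,P=load("car"); w=lambda u,v:on("wrist",u,v,.118,P)[:2]
print("wrist tip/post",w(422,163),w(438,165.5),ang(w(422,163)),ang(w(438,165.5)))
```

```text
tip [0.679 0.217] r 0.10432976427450487 ang -0.03708068588468654
post [0.713 0.221] r 0.1380732442784659 ang -0.0007642505137386145
blue [0.647 0.219] r 0.07195008970767286 ang -0.033285108713968156
red [0.614 0.294] r 0.08276308046989139 ang 1.0831103548431193
black [0.593 0.152] r 0.07125026151158684 ang -1.3131678439030976
tip->post dir 0.1108024174795857
wrist tip/post [0.675 0.218] [0.696 0.216] -0.02904218355959547 -0.043067010099924904
```

Blue and the pointer agree to within about 0.05 rad (tolerance 0.14). Releasing, then a check from above with the wrist camera.

Run:
```python
from lev import *
wait(.4); command_gripper(1.0); p=pose()[0]
movel(p+[0,0,.15],v=.15)
move_pose((.60,.15,.40),down(np.pi/2)); wait(.3)
P=pose(); im=read_camera("wrist")[...,::-1].copy(); cv2.imwrite("pics/w_end.png",im)
ang=lambda p:np.arctan2(*(p-AX)[::-1])
for n,lo,hi,z in(("blue",(100,150,60),(125,255,255),.104),("yel",(25,150,100),(32,255,255),.118)):
    for c in blobs(im,lo,hi,(180,40,480,260),3):
        pts=np.array([on("wrist",*q[0],z,P)[:2] for q in c]); (x,y),r=cv2.minEnclosingCircle((pts*1000).astype(np.float32)); print(n,cv2.boundingRect(c),x,y,r,"ang",ang(np.array([x,y])/1000))
s=read_camera("side")[...,::-1]
a=cv2.resize(im[60:260,200:460],(400,308));b=cv2.resize(s[200:300,330:460],(400,308))
cv2.imwrite("pics/crop4.png",np.hstack([a,b])); print(get_ft_force(),get_time())
```

```text
blue (342, 125, 38, 45) 645.232177734375 214.50164794921875 28.14901351928711 ang -0.09226400766977777
yel (233, 80, 45, 26) 522.5346069335938 272.9888610839844 27.247346878051758 ang 2.3607565703138356
yel (382, 139, 26, 22) 691.0687255859375 213.67141723632812 17.579402923583984 ang -0.06305632367269713
[-0.476 -0.26  -0.145] 33.925
```

View pics/crop4.png

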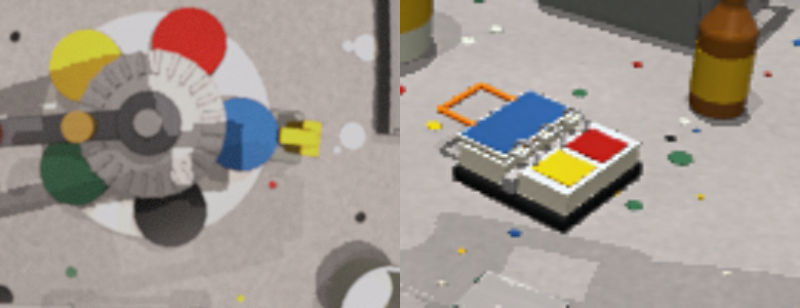

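The final view shows the blue lid in line with the pointer (about 0.03 rad off) and the leaf flat, blue up. The gripper is clear of everything, so I hand in.

```bash
python3 -c "
from station import *
print(job_done(),get_time())"
```

```text
the job is handed in; nothing more can be done
the job is handed in; nothing more can be done
```

The job is handed in at about 34 s, verdict not shown: the swatch leaf lies flat on the far side with its blue face up, the blue pot measured about 0.03 rad from the pointer, and the gripper had let go of everything.

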